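# Draw the lock drawer tight with its cam

### The arm

A 6-joint arm with a two-finger parallel gripper is mounted at the origin on the work surface. World frame = base frame: x ahead of the robot, y to its left, z up, the work surface at z = 0. Lengths are in m, angles in degrees, forces in N, time in s.
With the tool pointing down it reaches from about 0.4 to 0.825 m from the base axis. Payload 7 kg.
Tool frame: the origin (TCP) lies midway between the tips of the shut fingers; the grasp point (between the pads) lies 19 mm behind it; z points along the fingers, y is the direction in which the jaws open and shut (so a half turn about z gives the same grasp; the last joint's range is limited). The gripper opens to 88 mm and grips with 3 to 60 N. Pads are 19 mm wide; open, the fingers measure 130 mm over their backs; the gripper's body (78 mm by 193 mm) begins 47 mm behind the grasp point.
Start: joints at [86.007, 20.546, 0.682, 0, -70.136, -16.507], TCP at [0.236, 0.632, 0.227] pointing down, gripper open.
Joint ranges: [-176.03, 176.03], [-82.01, 121.73], [-58.28, 71.71], [-173.87, 95.51], [-174.79, -0.11], [-173.66, 173.66]. Speed limits (degrees/s): [136.94, 136.94, 172.46, 180, 180, 180].

### API

Orientations are given as [roll, pitch, yaw] about the fixed x, y, z axes, in that order (R = Rz(yaw) Ry(pitch) Rx(roll)).
In Python, from plant import ctrl, snapshot gives the robot as it stands.
- The arm moves only by the shell command python3 -m pendant 'ROWS'. ROWS is JSON, a list of rows, each a list of 7 numbers: the shift along the tool's x, y, z in m, then the turn, a rotation vector about the tool's x, y, z in rad, then the opening, from -1 (shut) to 1 (fully open), so that 0 is half open. In form: [[x, y, z, ax, ay, az, jaw], ...]. A call has 1 to 12 rows; each row is the pose to reach, as a shift and turn from the pose commanded when the call began, along the tool's axes at that moment; what a row does not reach only later rows make up. A row lasts 1/8 s, in which the tool goes at most 62.5 mm and 10.7 degrees, less where a joint would pass 70% of its speed; a pose out of reach is approached as far as the arm can. A call with a gripper value outside its range is refused whole. The fingers move at their own pace and stop on an object; the grip force is fixed at half the most. Time passes only in rows, so rows that repeat a pose let the fingers close. It gives the time, the measured TCP pose, the force and the opening at its end, in the units of the state.
- ctrl.get_obs(): the state, without advancing time (a new reading comes with each control period).
- snapshot(name): name is "scene" or "top"; returns a dict with "image" (384x512x3 uint8, blue, green, red), "mtx" (3x3 intrinsics, pixels), "eye" and "attitude" of the camera in the world. Camera axes: x right, y up, looking along -z (the intrinsics and any distortion apply to the point x, -y, -z); pixel columns grow to the right and rows downward; lengths in m; the calibration is good to about 2 mm. A picture is of the moment at which its call begins. There is no depth.
- ctrl.close_job(): hands the job in, once; it reports no verdict.
The state is a dict: "clock": time; "joint_pos": joint angles; "qvel": joint speeds; "tau": joint torques, N m; "tool_pos": TCP position; "orientation": TCP orientation; "force": force on the tool from outside, world axes, zero at the start; "moment": the same for the moment, N m; "opening": finger opening in m.
Only numpy, scipy, OpenCV 4.12 (cv2) and the standard library are available. Lean on these libraries where they do the work, as an engineer would, in place of code of your own. Each camera call takes 0.05 s, during which the arm holds its last target.

### The job

The lock drawer of the low steel cabinet has been left half open. Swing the cam lever on the cabinet's top back to its open stop, push the drawer gently home against its rubber seal, then turn the lever clockwise until the cam's curved slot has drawn the drawer's headed stud up firm and the drawer front sits tight, without forcing it, and let go. Leave everything standing around it where it is.

Things in the scene. Friction and masses are not known exactly. Their poses are not given: they have to be found in the camera images.
- drawer (a joint): how far the drawer of the steel cabinet stands out on its ball-bearing runners, in m: 0.07 to 0.11 at the start; 0.004 where the drawer front first touches the rubber seal; 0 where it reaches the four hard rubber stops; about -0.0006 when drawn tight. Runner friction about 2 N. The seal pushes back with 2.5 N per mm, so a drawer only pushed in springs out again to about 0.005.
- cam (a joint): turn of the cam lever on the cabinet's top about the vertical pivot, in rad, clockwise from above: 0 = open stop (the mouth of the slot looks to the drawer, the stud can pass in), 3.0 = far stop. Starts 0.5 to 0.95, where the hook bars the stud's way (it does so from 0.2 on). Stays where it is left.
- pivot (a point): point on the cam's pivot axis at the level of the cabinet's top (z = 0.130). Its frame is the cabinet's: x = the way the drawer is pushed in, y = left, z up. The grey steel cabinet is 260 mm deep, 380 wide and 130 high; its front is 8 mm ahead of the pivot (towards -x).
- knob (a point): middle of the upright round black knob (18 mm thick, 30 high, from 22 to 52 mm above the cabinet's top) at the end of the steel cam lever. It goes round the pivot at 65 mm; at cam = 0 it lies 100 degrees anticlockwise (from above) from the pivot's x axis, at cam = a it lies at 100 deg - a. The lever arm under it is 14 mm wide, its top 20 mm above the cabinet's top.
- handle (a point): middle of the drawer's steel bow handle: a level bar 10 mm thick and 120 mm long along y, 25 mm ahead (-x) of the drawer front's outer face and 18 mm below its top edge, at z = 0.112.
- front: the drawer front, a grey steel panel 20 mm thick, 376 wide, 108 high, top edge level with the cabinet's top, with the bow handle. Its origin moves with the drawer and lies on the counter 30 mm behind (+x) the panel's outer face. Axes as pivot. Hand pushes of 10 N are ample; do not lean on it with more than 30 N.
- plate: the cam plate on the pivot: steel, 7 mm thick, 4 mm above the cabinet's top; a hook whose curved slot winds in by 4.5 mm per rad. Origin on the pivot axis at the cabinet's top. Knob side force: 2.5 N turning freely, about 4.5 N with the seal squeezed, at the hard stops it climbs by 3 to 4 N per 0.1 rad: 7.5 to 10 N is firm, over 11 N strains the stud; a tight grip adds drag.
- stud: the headed stud on the drawer front's top edge: neck 6 mm thick, head 13 mm across, 18 mm high. Origin at its foot. Shut, it stands 20 mm ahead (-x) of the pivot, but its screw setting differs by up to 2.2 mm either way, so the turn at which it comes up firm lies anywhere from 1.7 to 2.9 rad and must be felt.
- bottle_big: amber pill bottle with white cap, 42 mm thick, 88 high, on the counter left of the drawer; bystander. Origin under its centre.
- bottle_small: amber pill bottle with white cap, 32 mm thick, 68 high, on the counter left of the cabinet; bystander. Origin under its centre.
- mortar: white porcelain mortar, 100 mm across, 62 high, on the counter right of the cabinet; bystander. Origin under its centre.
- pestle: white porcelain pestle lying on the counter right of the drawer, 118 mm long, 28 thick; bystander. Origin under its middle.
- splitter: chrome tablet splitter, 85 x 46 x 28 mm, on the cabinet's top at its left edge; bystander. Origin under its centre.
- key: small brass cabinet key, 60 mm long, 4 thick, flat on the cabinet's top near its right edge; bystander. Origin under its shank.
- dosecup: clear plastic medicine cup, 40 mm across, 36 high, on the counter left of the cabinet; bystander. Origin under its centre.

How it is judged (in metres and radians):
On the way:
1. the drawer has been pushed home against its seal, stud in the mouth of the cam (under 10 mm open) (value of joint drawer below 0.01 m), for 0.2 s.
At the end, for the whole second after the job is handed in: The drawer front is drawn fully home (drawer within 0.5 mm of its stops or tighter), the cam's slot holds the stud under a pull of at least 28 N (firm), lever turned past 1.5 rad and let go, every bystander within 30 mm of where it stood (value of joint drawer below 0.0005 m and contact force between plate and stud above 28 N and value of joint cam above 1.5 rad and distance of each of bottle_big, bottle_small, mortar, pestle, splitter, key, dosecup from where it was at the start of the episode below 0.03 m); the robot touches nothing.
It fails at once if the cam is forced: its slot pulls on the stud with more than 70 N (contact force between plate and stud above 70 N).
It fails at once if the drawer is pushed roughly: more than 35 N on its front or handle (contact force between any of the arm, the fingers and front above 35 N).
It fails at once if a pill bottle, the mortar or the medicine cup is tipped over (angle between any of bottle_big, bottle_small, mortar, dosecup's own z axis and vertical above 0.6 rad).
It also fails if it takes over 72 s, if anything falls off the work surface, if the arm or the gripper's body presses on something with over 40 N, if the wrist force passes 120 N, or if a joint passes its speed limit or range.

## Working session

There is one attempt and no reset: what is moved stays moved. The work goes in short steps, Python scripts to look and compute and a shell command to move; the robot and the scene stay as the last step left them, time stands still between calls to the robot, and variables do not carry over. Pictures are saved under pics/ and viewed, and the job is handed in when it is done.

```bash
ls; mkdir -p pics
python3 - <<'E'
from plant import ctrl, snapshot
import cv2
print(ctrl.get_obs())
for n in("scene","top"):
    s=snapshot(n); cv2.imwrite(f"pics/{n}0.png",s["image"]); print(n,{k:v for k,v in s.items() if k!="image"})
E
```

```text
pics
{'clock': 0.0, 'joint_pos': array([ 8.60070608e+01,  2.05898525e+01,  6.34952618e-01, -2.12466053e-02,
       -7.01353566e+01, -1.65053245e+01]), 'qvel': array([-0.0388108 ,  0.06400127, -0.01297379, -0.09349689, -0.04876926,
        0.07481783]), 'tau': array([-1.50132011e-03, -5.82716990e+01,  2.93045533e+01,  6.99728429e+00,
        6.91508059e-03, -1.49643656e-04]), 'tool_pos': array([0.23623592, 0.63179825, 0.22564596]), 'orientation': array([ 1.79907788e+02, -6.49456575e-03, -2.05054938e+01]), 'force': array([ 0.61642488, -0.18483363, -0.33105571]), 'moment': array([-0.02341156, -0.02349471,  0.02110875]), 'opening': 0.08767962722904814}
scene {'mtx': array([[454.43361593,   0.        , 255.87624752],
       [  0.        , 454.43361593, 188.53236435],
       [  0.        ,   0.        ,   1.        ]]), 'eye': array([1.00389166, 0.70573787, 0.86700227]), 'attitude': array([ 47.69115085,  -0.72610662, 151.56618004])}
top {'mtx': array([[446.39331852,   0.        , 254.02152973],
       [  0.        , 446.39331852, 191.84627027],
       [  0.        ,   0.        ,   1.        ]]), 'eye': array([0.45514147, 0.01114153, 1.18171676]), 'attitude': array([  6.86059686,   0.93561832, -91.16832222])}
```

View pics/scene0.png

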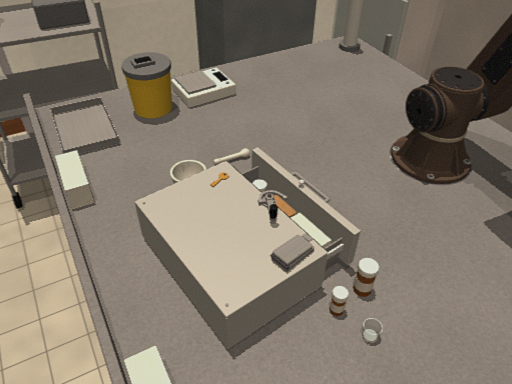

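View pics/top0.png

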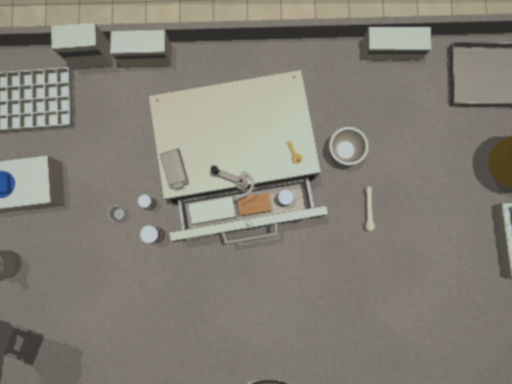

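```bash
cat > h.py <<'E'
import numpy as np, cv2
from scipy.spatial.transform import Rotation as R
from plant import ctrl, snapshot
def rot(a): return R.from_euler('xyz',a,degrees=True).as_matrix()
def ray(s,u,v):
    K=s["mtx"]; d=np.array([(u-K[0,2])/K[0,0],-(v-K[1,2])/K[1,1],-1]); return rot(s["attitude"])@d
def onz(s,u,v,z):
    d=ray(s,u,v); e=s["eye"]; return e+d*(z-e[2])/d[2]
def proj(s,p):
    c=rot(s["attitude"]).T@(np.asarray(p)-s["eye"]); K=s["mtx"]
    return np.array([K[0,0]*c[0]/-c[2]+K[0,2],-K[1,1]*c[1]/-c[2]+K[1,2]])
def crop(s,x0,y0,x1,y1,k,name):
    im=cv2.resize(s["image"][y0:y1,x0:x1],None,fx=k,fy=k,interpolation=cv2.INTER_CUBIC); cv2.imwrite("pics/"+name,im)
E
python3 - <<'E'
from h import *
s=snapshot("top"); crop(s,145,65,335,250,4.2 if 0 else 3,"t1.png"); crop(s,190,150,330,250,5,"t2.png")
s=snapshot("scene"); crop(s,230,170,380,280,5,"s1.png")
E
```

```text
(no output)
```

View pics/t1.png

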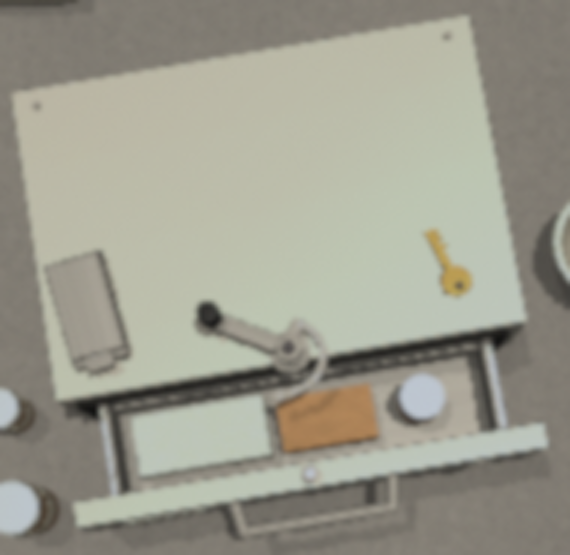

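View pics/t2.png

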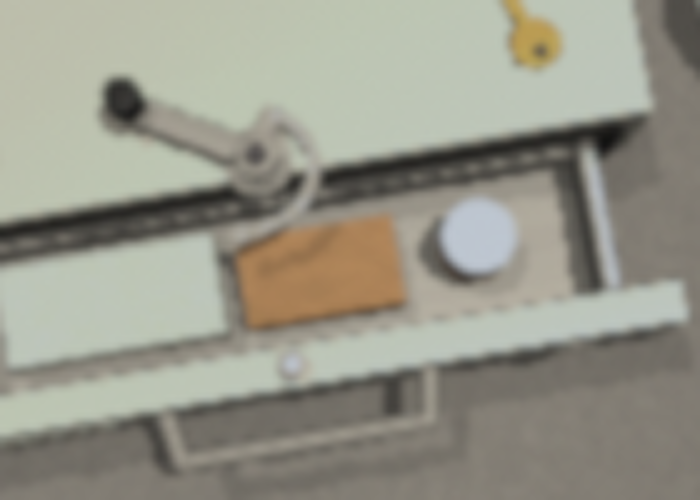

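View pics/s1.png

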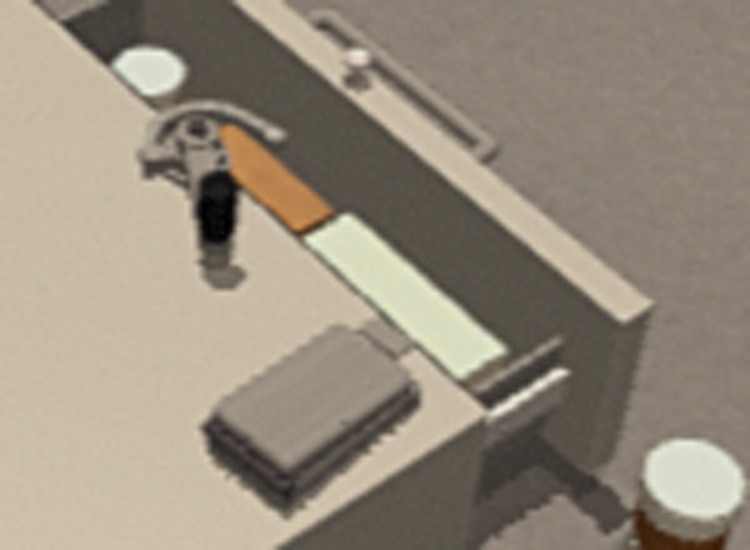

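Run:
```python
from h import *
s=snapshot("top"); sc=snapshot("scene")
f3=lambda p:(145+(p[0]+.5)/3-.5,65+(p[1]+.5)/3-.5)
f5=lambda p:(190+p[0]/5,150+p[1]/5)
g5=lambda p:(230+p[0]/5,170+p[1]/5)
P={}
for n,p,z in [("BL",(12,93),.13),("BR",(468,16),.13),("FR",(525,322),.13),("FL",(57,402),.13),("foL",(77,526),.13),("foR",(548,443),.13),("hL",(243,532),.117),("hR",(393,507),.117)]:
    P[n]=onz(s,*f3(p),z); print(n,P[n].round(4))
for n,p,z in [("knob",(123,95),.182),("pivot",(256,153),.15),("stud",(292,363),.148)]:
    P[n]=onz(s,*f5(p),z); print(n,P[n].round(4))
for n,p,z in [("knob",(218,180),.182),("pivot",(198,128),.15),("stud",(358,57),.148),("foL",(628,322),.13)]:
    print("sc",n,onz(sc,*g5(p),z).round(4))
d=lambda a,b:np.linalg.norm((P[a]-P[b])[:2])
print("W",d("FL","FR"),d("BL","BR"),"D",d("BL","FL"),d("BR","FR"),"front",d("foL","foR"),"knob-pivot",d("knob","pivot"))
for a,b in(("FL","FR"),("BL","BR"),("foL","foR"),("hL","hR")):
    v=P[a]-P[b]; print("yaw of y-axis",a,np.degrees(np.arctan2(-v[0],v[1])))
for a,b in(("BL","FL"),("BR","FR")):
    v=P[a]-P[b]; print("yaw x",np.degrees(np.arctan2(v[1],v[0])))
# fit cabinet rect
from scipy.optimize import least_squares
def cab(q):
    x,y,t=q;c=np.array([[np.cos(t),-np.sin(t)],[np.sin(t),np.cos(t)]])
    return {n:np.array([x,y])+c@np.array(l) for n,l in dict(FL=(0,.19),FR=(0,-.19),BL=(.26,.19),BR=(.26,-.19)).items()}
r=least_squares(lambda q:np.concatenate([cab(q)[n]-P[n][:2] for n in("FL","FR","BL","BR")]),[.4,0,.17])
print("cab front mid",r.x[:2],np.degrees(r.x[2]),r.fun.round(4))
t=r.x[2];C=np.array([[np.cos(t),-np.sin(t)],[np.sin(t),np.cos(t)]])
for n in P: print(n,"local",(C.T@(P[n][:2]-r.x[:2])).round(4))
v=C.T@(P["knob"]-P["pivot"])[:2]; a=np.degrees(np.arctan2(v[1],v[0])); print("knob ang",a,"cam",np.radians(100-a))
```

```text
BL [0.8247 0.2786 0.13  ]
BR [ 0.88   -0.0946  0.13  ]
FR [ 0.6261 -0.1315  0.13  ]
FL [0.5705 0.2408 0.13  ]
foL [0.4725 0.2247 0.13  ]
foR [ 0.5296 -0.1458  0.13  ]
hL [0.4652 0.0956 0.117 ]
hR [ 0.4825 -0.0234  0.117 ]
knob [0.6301 0.1136 0.182 ]
pivot [0.6067 0.0549 0.15  ]
stud [0.5085 0.04   0.148 ]
sc knob [0.6307 0.1148 0.182 ]
sc pivot [0.6043 0.0533 0.15  ]
sc stud [0.5105 0.0439 0.148 ]
sc foL [0.4884 0.2293 0.13  ]
W 0.37640882889071775 0.3773174390637342 D 0.2570059987286766 0.2565865947369302 front 0.37492000298718736 knob-pivot 0.06314430136083507
yaw of y-axis FL 8.494519131236787
yaw of y-axis BL 8.430494864247919
yaw of y-axis foL 8.766171867514839
yaw of y-axis hL 8.229885145110247
yaw x 8.455771004064038
yaw x 8.252866931134148
cab front mid [0.59673668 0.0542665 ] 8.428107005605385 [-0.0016  0.0014 -0.0015 -0.0022  0.0014  0.0017  0.0017 -0.0009]
BL local [0.2584 0.1885]
BR local [ 0.2584 -0.1888]
FR local [ 0.0018 -0.188 ]
FL local [0.0014 0.1884]
foL local [-0.098   0.1868]
foR local [-0.0957 -0.1881]
hL local [-0.124   0.0602]
hR local [-0.1244 -0.0601]
knob local [0.0416 0.0538]
pivot local [ 0.01   -0.0009]
stud local [-0.0894 -0.0012]
knob ang 59.90484348475788 cam 0.6997924952934309
```

The top view shows the cabinet yawed about 8.4° with its front toward the robot. The knob is at pixel (214.6,169), the pivot at (241,180) and the stud at (248,223). Sizes match to within 2–3 mm: knob radius 63 against 65, width 377 against 380. From this, cam ≈ 0.70 and drawer ≈ 0.077. Next I'll move above the knob.

```bash
cat >> h.py <<'E'
PIV=np.array([0.6047,0.0555]); YAW=8.43
def plan(p,yaw,cmd=None):
    """shift & turn in tool axes from pose cmd=(x,y,z,yaw) (default measured) to p,yaw"""
    o=ctrl.get_obs(); c=cmd if cmd is not None else list(o["tool_pos"])+[o["orientation"][2]]
    Rm=rot([180,0,c[3]]); d=Rm.T@(np.array(p)-np.array(c[:3])); dy=(yaw-c[3]+180)%360-180
    print("shift",d.round(4),"az",round(-np.radians(dy),4))
def knob(cam,off=0.0,r=0.065):
    """world xy,yaw of tool caging knob; off = tangential lead clockwise"""
    a=np.radians(100+YAW)-cam
    p=PIV+r*np.array([np.cos(a),np.sin(a)])+off*np.array([np.sin(a),-np.cos(a)])
    return p,(np.degrees(a)-180)
def st():
    o=ctrl.get_obs(); print(round(o["clock"],2),o["tool_pos"].round(4),o["orientation"].round(1),"F",o["force"].round(2),"op",round(o["opening"],4))
    return o
E
python3 - <<'E'
from h import *
print(knob(.7),knob(0))
p,y=knob(.7); plan([*p,.227],y,[.236,.632,.227,-20.5])
E
```

```text
(array([0.62870934, 0.11590324]), np.float64(-111.67704565915761)) (array([0.58415052, 0.11716619]), np.float64(-71.57))
shift [0.5486 0.3459 0.    ] az 1.5913
```

```bash
python3 -m pendant '[[0.03,0.02,0,0,0,0.1,0.5],[0.08,0.05,0,0,0,0.25,0],[0.13,0.082,0,0,0,0.4,-0.3],[0.18,0.115,0,0,0,0.54,-0.3],[0.23,0.147,0,0,0,0.68,-0.3],[0.28,0.178,0,0,0,0.82,-0.3],[0.33,0.21,0,0,0,0.96,-0.3],[0.38,0.241,0,0,0,1.1,-0.3],[0.43,0.273,0,0,0,1.25,-0.3],[0.48,0.304,0,0,0,1.4,-0.3],[0.525,0.331,0,0,0,1.52,-0.3],[0.549,0.346,0,0,0,1.591,-0.3]]'
python3 -m pendant '[[0,0,0,0,0,0,-0.3],[0,0,0,0,0,0,-0.3]]'
python3 - <<'E'
from h import *
st(); p=[.6295,.115]; plan([*p,.227],-111.7)
s=snapshot("top"); crop(s,145,100,335,240,4,"t3.png"); s=snapshot("scene"); crop(s,200,120,360,240,5,"s3.png")
E
```

```text
clock: 1.8
tool_pos: [0.6306, 0.1135, 0.2263]
orientation: [180.0, -0.0, -111.9]
force: [-0.1, -0.1, -0.1]
opening: 0.031
clock: 2.05
tool_pos: [0.6292, 0.116, 0.2264]
orientation: [180.0, -0.0, -111.6]
force: [-0.1, 0.0, -0.1]
opening: 0.0307
2.05 [0.6292 0.116  0.2264] [ 180.    -0.  -111.6] F [-0.06  0.02 -0.13] op 0.0307
shift [ 0.0008 -0.0007 -0.0006] az 0.0012
```

View pics/s3.png

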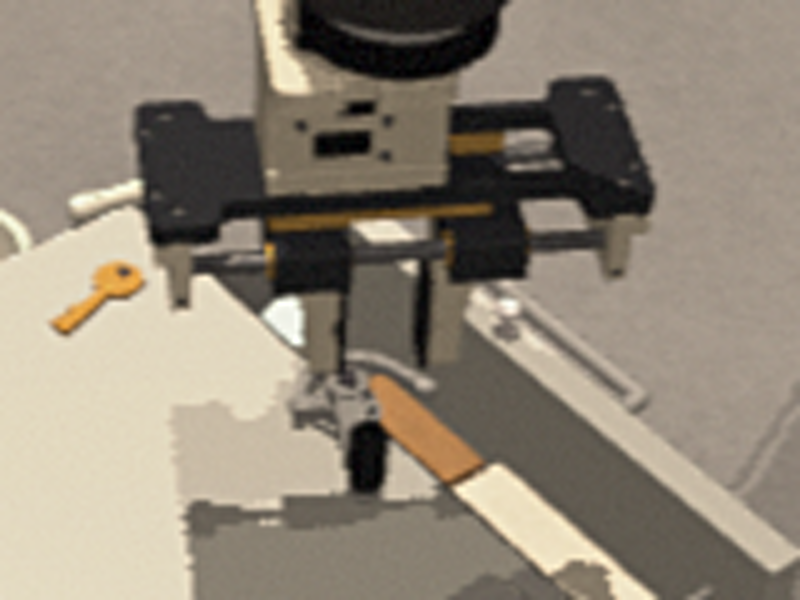

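The scene view shows the fingers straddling the knob's plan position (knob at about crop (366,460), fingertips at (325,370) and (440,355), still above it). Now I'll lower the fingers around it.

```bash
python3 -m pendant '[[0,0,0.015,0,0,0,-0.3],[0,0,0.03,0,0,0,-0.3],[0,0,0.038,0,0,0,-0.3],[0,0,0.042,0,0,0,-0.3],[0,0,0.046,0,0,0,-0.3],[0,0,0.05,0,0,0,-0.3],[0,0,0.05,0,0,0,-0.3]]'
python3 -m pendant '[[0,0,0.006,0,0,0,-0.3],[0,0,0.012,0,0,0,-0.3],[0,0,0.018,0,0,0,-0.3],[0,0,0.018,0,0,0,-0.3]]'
python3 - <<'E'
from h import *
st()
s=snapshot("scene"); crop(s,200,120,360,240,5,"s4.png")
E
```

```text
clock: 3.02
tool_pos: [0.6294, 0.1158, 0.1764]
orientation: [180.0, -0.0, -111.7]
force: [0.3, 0.1, -0.3]
opening: 0.0305
clock: 3.52
tool_pos: [0.6291, 0.1157, 0.1578]
orientation: [179.9, -0.1, -111.7]
force: [-0.7, -0.0, -0.4]
opening: 0.0306
3.52 [0.6291 0.1157 0.1578] [ 1.799e+02 -1.000e-01 -1.117e+02] F [-0.69 -0.04 -0.38] op 0.0306
```

View pics/s4.png

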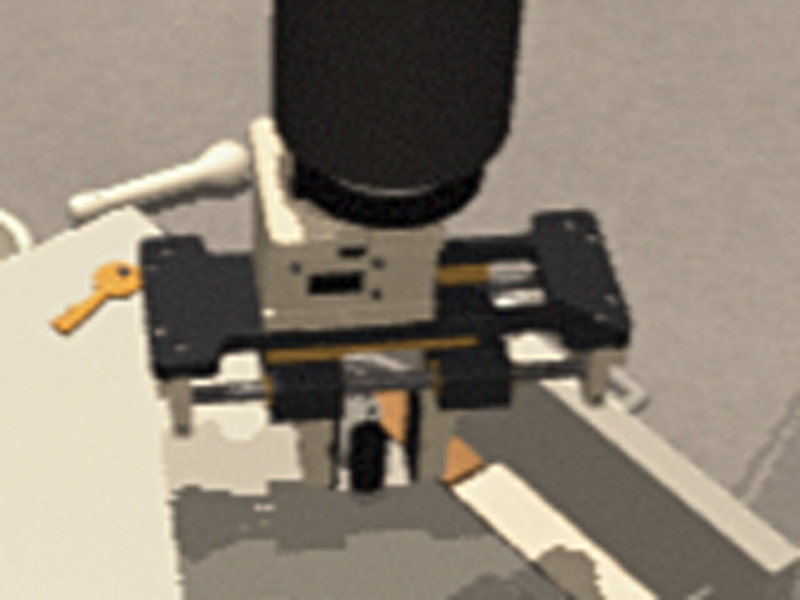

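```bash
cat >> h.py <<'E'
def arc(c0,cams,offs,z=0,r=0.065):
    """print rows relative to commanded pose c0=(x,y,yaw)"""
    Rm=rot([180,0,c0[2]])[:2,:2]
    for c,o in zip(cams,offs):
        p,y=knob(c,o,r); d=Rm.T@(p-np.array(c0[:2])); dy=(y-c0[2]+180)%360-180
        print(round(c,3),"[%.4f,%.4f,%.3f,0,0,%.3f,-0.3]"%(d[0],d[1],z,-np.radians(dy)))
E
python3 - <<'E'
from h import *
arc((.6292,.1158,-111.7),[.7,.7,.62,.54,.46,.38,.3,.22,.14,.08,.03,0],[-.003]+[-.006]*11)
E
```

```text
0.7 [0.0001,0.0035,0.000,0,0,-0.000,-0.3]
0.7 [0.0001,0.0065,0.000,0,0,-0.000,-0.3]
0.62 [0.0008,0.0117,0.000,0,0,-0.080,-0.3]
0.54 [0.0019,0.0168,0.000,0,0,-0.160,-0.3]
0.46 [0.0034,0.0218,0.000,0,0,-0.240,-0.3]
0.38 [0.0053,0.0266,0.000,0,0,-0.320,-0.3]
0.3 [0.0076,0.0313,0.000,0,0,-0.400,-0.3]
0.22 [0.0102,0.0358,0.000,0,0,-0.480,-0.3]
0.14 [0.0132,0.0401,0.000,0,0,-0.560,-0.3]
0.08 [0.0157,0.0431,0.000,0,0,-0.620,-0.3]
0.03 [0.0179,0.0456,0.000,0,0,-0.670,-0.3]
0 [0.0193,0.0469,0.000,0,0,-0.700,-0.3]
```

```bash
python3 -m pendant '[[0,0.0035,0,0,0,0,-0.3],[0,0.0065,0,0,0,0,-0.3],[0.001,0.0117,0,0,0,-0.08,-0.3],[0.002,0.0168,0,0,0,-0.16,-0.3],[0.0034,0.0218,0,0,0,-0.24,-0.3],[0.0053,0.0266,0,0,0,-0.32,-0.3],[0.0076,0.0313,0,0,0,-0.4,-0.3],[0.0102,0.0358,0,0,0,-0.48,-0.3],[0.0132,0.04,0,0,0,-0.56,-0.3],[0.0157,0.043,0,0,0,-0.62,-0.3],[0.0157,0.043,0,0,0,-0.62,-0.3]]'
python3 - <<'E'
from h import *
p,y=knob(.08,-.006); print(p,y)
o=st(); arc((*p,y),[.05,0.02,-.02],[-.006]*3)
E
```

```text
clock: 4.95
tool_pos: [0.5835, 0.1172, 0.1589]
orientation: [-180.0, 0.0, -76.2]
force: [0.6, -0.3, 1.2]
opening: 0.0306
[0.58331863 0.11717526] -76.15366236104659
4.95 [0.5835 0.1172 0.1589] [-180.     0.   -76.2] F [ 0.63 -0.29  1.18] op 0.0306
0.05 [0.0002,0.0019,0.000,0,0,-0.030,-0.3]
0.02 [0.0005,0.0039,0.000,0,0,-0.060,-0.3]
-0.02 [0.0009,0.0065,0.000,0,0,-0.100,-0.3]
```

```bash
python3 -m pendant '[[0,0.002,0,0,0,-0.03,-0.3],[0.0005,0.004,0,0,0,-0.06,-0.3],[0.0008,0.006,0,0,0,-0.08,-0.3],[0.0008,0.006,0,0,0,-0.08,-0.3]]'
python3 - <<'E'
from h import *
st()
s=snapshot("top"); crop(s,190,120,310,240,5,"t5.png"); s=snapshot("scene"); crop(s,200,120,360,240,5,"s5.png")
E
```

```text
clock: 5.45
tool_pos: [0.5793, 0.1155, 0.1589]
orientation: [-179.8, 0.0, -71.5]
force: [6.3, 1.2, -2.4]
opening: 0.031
5.45 [0.5793 0.1155 0.1589] [-179.8    0.   -71.5] F [ 6.28  1.18 -2.37] op 0.031
```

View pics/s5.png

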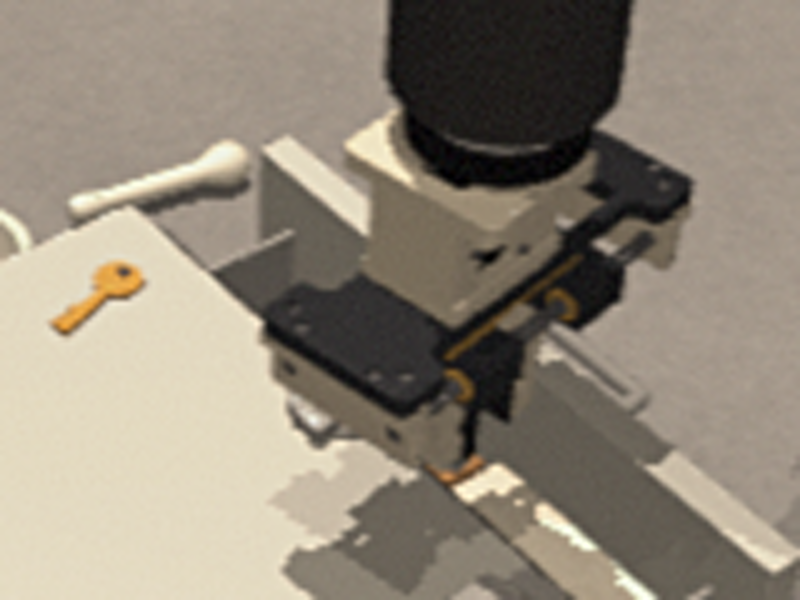

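View pics/t5.png

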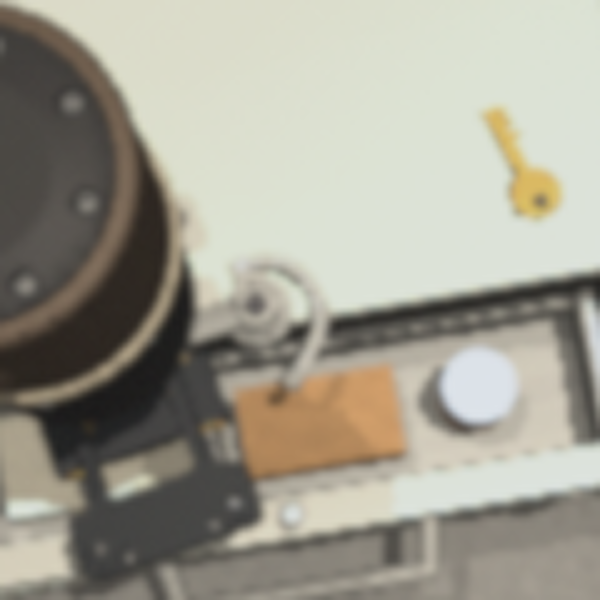

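The fingers took 6.3 N at the open stop. The top view shows the slot mouth turned to the drawer, with the hook tip at crop (285,395) and the lever at 100°. I'll unload, lift clear, and set up for the drawer push.

```bash
python3 -m pendant '[[0,-0.003,0,0,0,0,-0.3],[0,-0.006,0,0,0,0,-0.3],[0,-0.006,-0.015,0,0,0,-0.3],[0,-0.006,-0.03,0,0,0,-0.3],[0,-0.006,-0.05,0,0,0,-0.3],[0,-0.006,-0.07,0,0,0,-0.3],[0,-0.006,-0.07,0,0,0,-0.3]]'
python3 - <<'E'
from h import *
st(); plan([.4543,-.0073,.229],8.43)
E
```

```text
clock: 6.42
tool_pos: [0.5848, 0.1172, 0.2316]
orientation: [-179.7, 0.0, -71.5]
force: [0.8, 0.2, -0.1]
opening: 0.0309
6.42 [0.5848 0.1172 0.2316] [-179.7    0.   -71.5] F [ 0.78  0.16 -0.13] op 0.0309
shift [0.0768 0.1632 0.0026] az -1.3956
```

```bash
python3 -m pendant '[[0.005,0.01,0,0,0,-0.1,-1],[0.013,0.027,0,0,0,-0.24,-1],[0.021,0.045,0,0,0,-0.39,-1],[0.03,0.064,0,0,0,-0.54,-1],[0.039,0.083,0,0,0,-0.69,-1],[0.048,0.102,0,0,0,-0.85,-1],[0.057,0.121,0,0,0,-1.01,-1],[0.066,0.14,0,0,0,-1.17,-1],[0.074,0.157,0,0,0,-1.31,-1],[0.077,0.163,0,0,0,-1.395,-1],[0.077,0.163,0,0,0,-1.395,-1]]'
python3 - <<'E'
from h import *
st(); plan([.4543,-.0073,.098],8.43)
s=snapshot("top"); crop(s,145,65,335,250,3,"t6.png")
E
```

```text
clock: 7.8
tool_pos: [0.4531, -0.0081, 0.2288]
orientation: [-180.0, -0.0, 8.3]
force: [0.7, -0.3, 0.5]
opening: 0.0002
7.8 [ 0.4531 -0.0081  0.2288] [-180.    -0.     8.3] F [ 0.7  -0.34  0.47] op 0.0002
shift [ 0.0013 -0.0006  0.1308] az -0.002
```

View pics/t6.png

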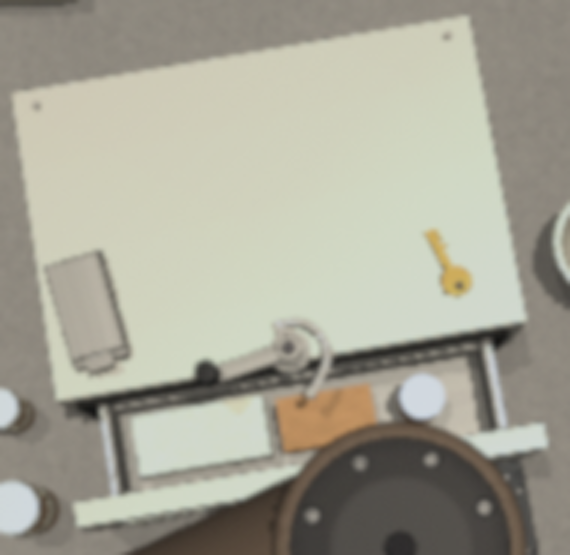

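```bash
python3 -m pendant '[[-0.002,0,0.02,0,0,0,-1],[-0.002,0,0.045,0,0,0,-1],[-0.002,0,0.07,0,0,0,-1],[-0.002,0,0.09,0,0,0,-1],[-0.002,0,0.105,0,0,0,-1],[-0.002,0,0.118,0,0,0,-1],[-0.002,0,0.13,0,0,0,-1],[-0.002,0,0.13,0,0,0,-1]]'
python3 - <<'E'
from h import *
s=snapshot("top")
k=onz(s,145+(207+.5)/3-.5,65+(372+.5)/3-.5,.182); print(k,knob(0)[0])
E
```

```text
clock: 8.85
tool_pos: [0.4511, -0.0082, 0.0978]
orientation: [180.0, 0.1, 8.4]
force: [-0.3, -0.7, 0.1]
opening: 0.0002
[0.58502741 0.11610789 0.182     ] [0.58415052 0.11716619]
```

```bash
python3 -m pendant '[[0.002,0,0,0,0,0,-1],[0.005,0,0,0,0,0,-1],[0.008,0,0,0,0,0,-1],[0.011,0,0,0,0,0,-1],[0.014,0,0,0,0,0,-1],[0.017,0,0,0,0,0,-1],[0.02,0,0,0,0,0,-1],[0.023,0,0,0,0,0,-1],[0.026,0,0,0,0,0,-1],[0.03,0,0,0,0,0,-1],[0.034,0,0,0,0,0,-1]]'
python3 - <<'E'
from h import *
s=snapshot("top"); crop(s,145,65,335,250,3,"t7.png")
E
```

```text
clock: 10.28
tool_pos: [0.4853, -0.0032, 0.0984]
orientation: [180.0, 0.0, 8.4]
force: [-3.2, 0.3, -0.6]
opening: 0.0008
```

View pics/t7.png

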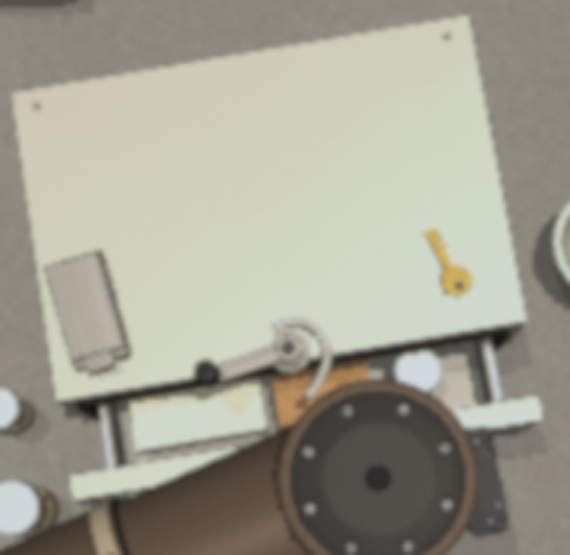

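The drawer is moving at about 3 N; its front's left end went from row 526 to 498 in the crop, about 22 mm. I'll keep pushing.

```bash
python3 -m pendant '[[0.003,0,0,0,0,0,-1],[0.006,0,0,0,0,0,-1],[0.009,0,0,0,0,0,-1],[0.012,0,0,0,0,0,-1],[0.015,0,0,0,0,0,-1],[0.018,0,0,0,0,0,-1],[0.021,0,0,0,0,0,-1],[0.025,0,0,0,0,0,-1],[0.029,0,0,0,0,0,-1],[0.033,0,0,0,0,0,-1],[0.037,0,0,0,0,0,-1],[0.04,0,0,0,0,0,-1]]'
python3 - <<'E'
from h import *
s=snapshot("top"); crop(s,145,65,335,250,3,"t8.png")
E
```

```text
clock: 11.82
tool_pos: [0.5251, 0.0027, 0.0986]
orientation: [180.0, -0.0, 8.4]
force: [-2.8, 1.2, 0.3]
opening: 0.0003
```

View pics/t8.png

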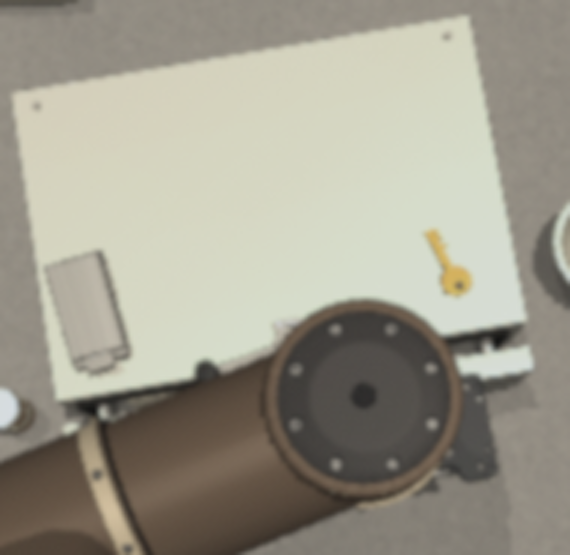

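```bash
python3 -m pendant '[[0.002,0,0,0,0,0,-1],[0.004,0,0,0,0,0,-1],[0.006,0,0,0,0,0,-1],[0.008,0,0,0,0,0,-1],[0.009,0,0,0,0,0,-1],[0.009,0,0,0,0,0,-1]]'
python3 -m pendant '[[0.001,0,0,0,0,0,-1],[0.002,0,0,0,0,0,-1],[0.002,0,0,0,0,0,-1]]'
python3 -m pendant '[[0.001,0,0,0,0,0,-1],[0.002,0,0,0,0,0,-1],[0.002,0,0,0,0,0,-1]]'
```

```text
clock: 12.62
tool_pos: [0.534, 0.004, 0.0986]
orientation: [180.0, -0.0, 8.4]
force: [-1.5, 0.3, 0.3]
opening: 0.0003
clock: 13.0
tool_pos: [0.5358, 0.0043, 0.0986]
orientation: [180.0, -0.0, 8.4]
force: [-1.5, 1.1, 0.6]
opening: 0.0005
clock: 13.38
tool_pos: [0.5378, 0.0046, 0.0986]
orientation: [180.0, -0.0, 8.4]
force: [-2.0, 0.0, 0.4]
opening: 0.0008
```

```bash
python3 -m pendant '[[0.001,0,0,0,0,0,-1],[0.002,0,0,0,0,0,-1],[0.002,0,0,0,0,0,-1]]'
python3 -m pendant '[[0.001,0,0,0,0,0,-1],[0.0015,0,0,0,0,0,-1],[0.0015,0,0,0,0,0,-1]]'
python3 - <<'E'
from h import *
s=snapshot("top"); crop(s,240,150,340,220,6,"t9.png")
E
```

```text
clock: 13.75
tool_pos: [0.5391, 0.0048, 0.0985]
orientation: [180.0, 0.1, 8.4]
force: [-5.3, 0.6, 2.5]
opening: 0.0007
clock: 14.12
tool_pos: [0.5398, 0.0048, 0.0984]
orientation: [180.0, 0.1, 8.4]
force: [-7.3, 0.9, 4.5]
opening: 0.0004
```

View pics/t9.png

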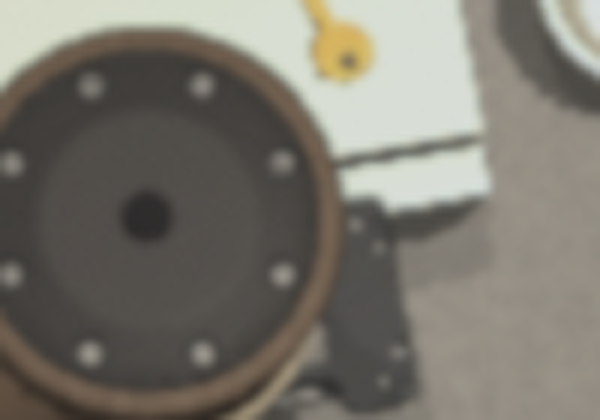

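The force climbs from 2 to 7 N, which is the seal: the gap at the right edge has closed to a thin line at crop (410,150). One more small push, then I'll back off.

```bash
python3 -m pendant '[[0.001,0,0,0,0,0,-1],[0.0015,0,0,0,0,0,-1],[0.0015,0,0,0,0,0,-1],[0.0015,0,0,0,0,0,-1]]'
python3 -m pendant '[[-0.002,0,0,0,0,0,-1],[-0.005,0,0,0,0,0,-1],[-0.01,0,0,0,0,0,-1],[-0.02,0,0,0,0,0,-1],[-0.03,0,0,0,0,0,-1],[-0.03,0,-0.02,0,0,0,-1],[-0.03,0,-0.05,0,0,0,-1],[-0.03,0,-0.09,0,0,0,-1],[-0.03,0,-0.13,0,0,0,-0.3],[-0.03,0,-0.13,0,0,0,-0.3]]'
python3 - <<'E'
from h import *
st(); p,y=knob(0); plan([*p,.227],y)
E
```

```text
clock: 14.68
tool_pos: [0.5406, 0.0049, 0.0983]
orientation: [180.0, 0.2, 8.4]
force: [-9.2, 0.6, 5.4]
opening: 0.0008
clock: 15.92
tool_pos: [0.5143, 0.0013, 0.232]
orientation: [-180.0, -0.4, 8.4]
force: [0.9, -0.0, -1.2]
opening: 0.0154
15.93 [0.5143 0.0013 0.232 ] [-180.    -0.4    8.4] F [ 0.95 -0.04 -1.16] op 0.0154
shift [ 0.086  -0.1044  0.005 ] az 1.3958
```

```bash
python3 -m pendant '[[0.005,-0.006,0,0,0,0.1,-0.3],[0.014,-0.017,0.001,0,0,0.24,-0.3],[0.024,-0.029,0.002,0,0,0.39,-0.3],[0.034,-0.041,0.003,0,0,0.54,-0.3],[0.043,-0.053,0.003,0,0,0.69,-0.3],[0.053,-0.065,0.003,0,0,0.85,-0.3],[0.063,-0.077,0.003,0,0,1.01,-0.3],[0.073,-0.089,0.003,0,0,1.17,-0.3],[0.082,-0.1,0.003,0,0,1.32,-0.3],[0.086,-0.1045,0.003,0,0,1.396,-0.3],[0.086,-0.1045,0.003,0,0,1.396,-0.3]]'
python3 - <<'E'
from h import *
st(); p,y=knob(0); plan([*p,.158],y)
s=snapshot("top"); crop(s,145,100,335,240,4,"t10.png"); s=snapshot("scene"); crop(s,200,120,380,255,4.4,"s10.png")
E
```

```text
clock: 17.3
tool_pos: [0.5821, 0.117, 0.2245]
orientation: [179.9, 0.0, -71.6]
force: [-0.1, -0.7, 0.4]
opening: 0.0306
17.3 [0.5821 0.117  0.2245] [179.9   0.  -71.6] F [-0.1  -0.66  0.45] op 0.0306
shift [ 0.0005 -0.002   0.0665] az 0.0002
```

View pics/t10.png

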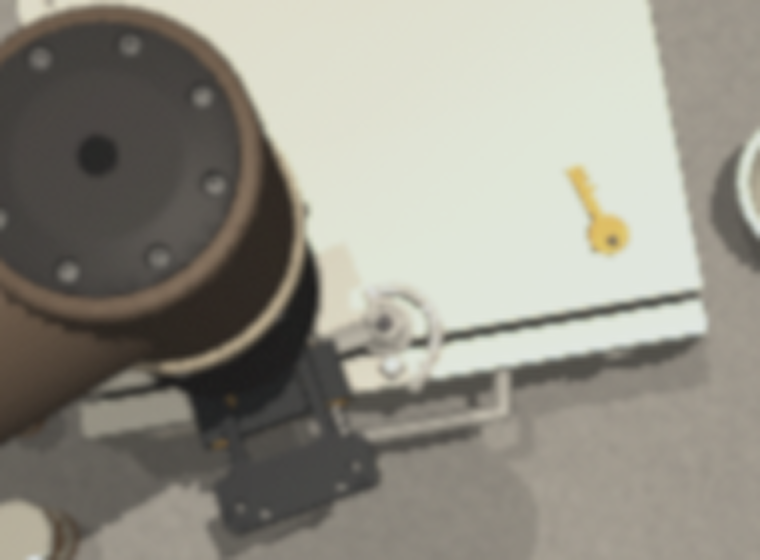

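View pics/s10.png

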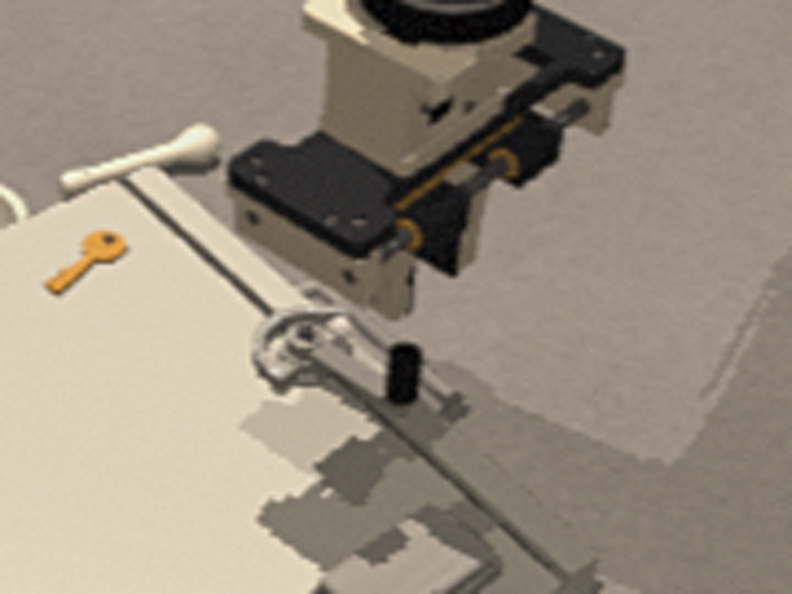

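The stud now sits inside the hook at crop (393,366) and the gap line is thin. I'll lower onto the knob.

```bash
python3 -m pendant '[[0.0005,-0.002,0.015,0,0,0,-0.3],[0.0005,-0.002,0.03,0,0,0,-0.3],[0.0005,-0.002,0.038,0,0,0,-0.3],[0.0005,-0.002,0.044,0,0,0,-0.3],[0.0005,-0.002,0.052,0,0,0,-0.3],[0.0005,-0.002,0.06,0,0,0,-0.3],[0.0005,-0.002,0.066,0,0,0,-0.3],[0.0005,-0.002,0.066,0,0,0,-0.3]]'
python3 - <<'E'
from h import *
o=st(); p,y=knob(0); print(p,y)
c=(p[0],p[1],y)
arc(c,[0,0,.08,.16,.24,.32,.4,.48,.56,.64,.72,.72],[.003]+[.006]*11)
p,y=knob(.72,.006); print()
arc((*p,y),.72+.08*np.arange(1,12),[.006]*11)
E
```

```text
clock: 18.4
tool_pos: [0.5845, 0.1169, 0.159]
orientation: [180.0, -0.0, -71.6]
force: [0.1, -0.2, 0.2]
opening: 0.0304
18.4 [0.5845 0.1169 0.159 ] [180.   -0.  -71.6] F [ 0.14 -0.21  0.22] op 0.0304
[0.58415052 0.11716619] -71.57
0 [0.0000,-0.0030,0.000,0,0,-0.000,-0.3]
0 [0.0000,-0.0060,0.000,0,0,-0.000,-0.3]
0.08 [0.0007,-0.0112,0.000,0,0,0.080,-0.3]
0.16 [0.0018,-0.0163,0.000,0,0,0.160,-0.3]
0.24 [0.0033,-0.0213,0.000,0,0,0.240,-0.3]
0.32 [0.0052,-0.0261,0.000,0,0,0.320,-0.3]
0.4 [0.0075,-0.0308,0.000,0,0,0.400,-0.3]
0.48 [0.0101,-0.0353,0.000,0,0,0.480,-0.3]
0.56 [0.0131,-0.0396,0.000,0,0,0.560,-0.3]
0.64 [0.0164,-0.0436,0.000,0,0,0.640,-0.3]
0.72 [0.0201,-0.0474,0.000,0,0,0.720,-0.3]
0.72 [0.0201,-0.0474,0.000,0,0,0.720,-0.3]

0.8 [0.0007,-0.0052,0.000,0,0,0.080,-0.3]
0.88 [0.0018,-0.0103,0.000,0,0,0.160,-0.3]
0.96 [0.0033,-0.0153,0.000,0,0,0.240,-0.3]
1.04 [0.0052,-0.0201,0.000,0,0,0.320,-0.3]
1.12 [0.0075,-0.0248,0.000,0,0,0.400,-0.3]
1.2 [0.0101,-0.0293,0.000,0,0,0.480,-0.3]
1.28 [0.0131,-0.0336,0.000,0,0,0.560,-0.3]
1.36 [0.0164,-0.0376,0.000,0,0,0.640,-0.3]
1.44 [0.0201,-0.0414,0.000,0,0,0.720,-0.3]
1.52 [0.0240,-0.0448,0.000,0,0,0.800,-0.3]
1.6 [0.0282,-0.0479,0.000,0,0,0.880,-0.3]
```

```bash
python3 -m pendant '[[0,-0.003,0,0,0,0,-0.3],[0,-0.006,0,0,0,0,-0.3],[0.0007,-0.011,0,0,0,0.08,-0.3],[0.0018,-0.0163,0,0,0,0.16,-0.3],[0.0033,-0.0213,0,0,0,0.24,-0.3],[0.0052,-0.0261,0,0,0,0.32,-0.3],[0.0075,-0.0308,0,0,0,0.4,-0.3]]'
cat >> h.py <<'E'
def ft(b=(0,0,0)):
    o=st(); x=o["tool_pos"][:2]-PIV; a=np.arctan2(x[1],x[0]); t=np.array([np.sin(a),-np.cos(a)]); r=np.array([np.cos(a),np.sin(a)])
    yaw=o["orientation"][2]; a2=np.radians(yaw+180); t2=np.array([np.sin(a2),-np.cos(a2)]);r2=np.array([np.cos(a2),np.sin(a2)])
    cam=(np.radians(100+YAW)-a2+np.pi)%(2*np.pi)-np.pi
    f=o["force"][:2]-np.array(b[:2])
    print("toolcam",round(cam%(2*np.pi),3),"tang lead mm",round(1e3*float(x@t2),1),"rad mm",round(1e3*float(x@r2),1),"resist",round(-float(f@t2),2),"radial F",round(float(f@r2),2))
E
python3 -c "
from h import *
ft()"
```

```text
clock: 19.27
tool_pos: [0.6162, 0.1199, 0.1597]
orientation: [180.0, 0.0, -94.7]
force: [-2.4, 1.9, 1.1]
opening: 0.0309
19.27 [0.6162 0.1199 0.1597] [180.    0.  -94.7] F [-2.45  1.94  1.06] op 0.0309
toolcam 0.403 tang lead mm 6.2 rad mm 65.1 resist 2.6 radial F 1.74
```

```bash
python3 -m pendant '[[0.0007,-0.0052,0,0,0,0.08,-0.3],[0.0018,-0.0103,0,0,0,0.16,-0.3],[0.0033,-0.0153,0,0,0,0.24,-0.3],[0.0052,-0.0201,0,0,0,0.32,-0.3],[0.0075,-0.0248,0,0,0,0.4,-0.3]]'
python3 -c "
from h import *
ft()"
python3 -m pendant '[[0.0007,-0.0052,0,0,0,0.08,-0.3],[0.0018,-0.0103,0,0,0,0.16,-0.3],[0.0033,-0.0153,0,0,0,0.24,-0.3],[0.0052,-0.0201,0,0,0,0.32,-0.3],[0.0075,-0.0248,0,0,0,0.4,-0.3]]'
python3 -c "
from h import *
ft()"
```

```text
clock: 19.9
tool_pos: [0.6407, 0.1109, 0.1598]
orientation: [180.0, 0.0, -117.6]
force: [-1.8, 2.7, 1.1]
opening: 0.0306
19.9 [0.6407 0.1109 0.1598] [ 180.     0.  -117.6] F [-1.83  2.74  1.09] op 0.0306
toolcam 0.803 tang lead mm 6.3 rad mm 65.7 resist 2.89 radial F 1.58
clock: 20.52
tool_pos: [0.6596, 0.093, 0.1598]
orientation: [180.0, 0.1, -140.5]
force: [-0.5, 3.3, 0.3]
opening: 0.0306
20.52 [0.6596 0.093  0.1598] [ 1.800e+02  1.000e-01 -1.405e+02] F [-0.46  3.34  0.26] op 0.0306
toolcam 1.203 tang lead mm 6.0 rad mm 66.2 resist 2.87 radial F 1.77
```

```bash
python3 -m pendant '[[0.0007,-0.0052,0,0,0,0.08,-0.3],[0.0018,-0.0103,0,0,0,0.16,-0.3],[0.0033,-0.0153,0,0,0,0.24,-0.3],[0.0052,-0.0201,0,0,0,0.32,-0.3]]'
python3 -c "
from h import *
ft()
p,y=knob(1,.006);arc((*p,y),1+np.array([.04,.05,.1,.15]),[.006]*4)"
```

```text
clock: 21.02
tool_pos: [0.6686, 0.0744, 0.1598]
orientation: [179.9, 0.1, -158.8]
force: [0.2, 4.5, -0.0]
opening: 0.0306
21.02 [0.6686 0.0744 0.1598] [ 1.799e+02  1.000e-01 -1.588e+02] F [ 0.17  4.48 -0.01] op 0.0306
toolcam 1.523 tang lead mm 5.5 rad mm 66.4 resist 4.11 radial F 1.78
1.04 [0.0003,-0.0026,0.000,0,0,0.040,-0.3]
1.05 [0.0004,-0.0032,0.000,0,0,0.050,-0.3]
1.1 [0.0009,-0.0065,0.000,0,0,0.100,-0.3]
1.15 [0.0016,-0.0096,0.000,0,0,0.150,-0.3]
```

```bash
F='from h import *
ft()'
python3 -m pendant '[[0.0004,-0.0032,0,0,0,0.05,-0.3],[0.0009,-0.0065,0,0,0,0.1,-0.3]]' >/dev/null; python3 -c "$F"
python3 -m pendant '[[0.0004,-0.0032,0,0,0,0.05,-0.3],[0.0009,-0.0065,0,0,0,0.1,-0.3]]' >/dev/null; python3 -c "$F"
```

```text
21.27 [0.6702 0.0681 0.1598] [ 1.799e+02  1.000e-01 -1.645e+02] F [0.04 4.92 0.43] op 0.0307
toolcam 1.622 tang lead mm 5.3 rad mm 66.4 resist 4.74 radial F 1.36
21.52 [0.671  0.0617 0.1598] [ 1.799e+02  1.000e-01 -1.702e+02] F [ 1.01  5.28 -0.17] op 0.0308
toolcam 1.722 tang lead mm 5.2 rad mm 66.4 resist 5.04 radial F 1.89
```

```bash
F='from h import *
ft()'
python3 -m pendant '[[0.0004,-0.0032,0,0,0,0.05,-0.3],[0.0009,-0.0065,0,0,0,0.1,-0.3]]' >/dev/null; python3 -c "$F"
```

```text
21.77 [0.6714 0.0552 0.1598] [ 1.799e+02  1.000e-01 -1.760e+02] F [ 0.44  3.63 -0.37] op 0.0306
toolcam 1.822 tang lead mm 5.0 rad mm 66.5 resist 3.59 radial F 0.7
```

```bash
F='from h import *
ft()'
python3 -m pendant '[[0.0004,-0.0032,0,0,0,0.05,-0.3],[0.0004,-0.0032,0,0,0,0.05,-0.3]]' >/dev/null; python3 -c "$F"
```

```text
22.02 [0.6711 0.0512 0.1599] [ 1.800e+02  1.000e-01 -1.787e+02] F [ 0.82  2.62 -0.47] op 0.0306
toolcam 1.87 tang lead mm 5.8 rad mm 66.3 resist 2.6 radial F 0.88
```

Run:
```python
from h import *
s=snapshot("top"); crop(s,190,120,310,230,5,"t11.png"); s=snapshot("scene"); crop(s,220,140,380,260,5,"s11.png")
ft()
```

```text
22.12 [0.671  0.051  0.1599] [ 1.800e+02  1.000e-01 -1.787e+02] F [0.85 2.86 0.49] op 0.0308
toolcam 1.869 tang lead mm 6.0 rad mm 66.1 resist 2.84 radial F 0.92
```

View pics/t11.png

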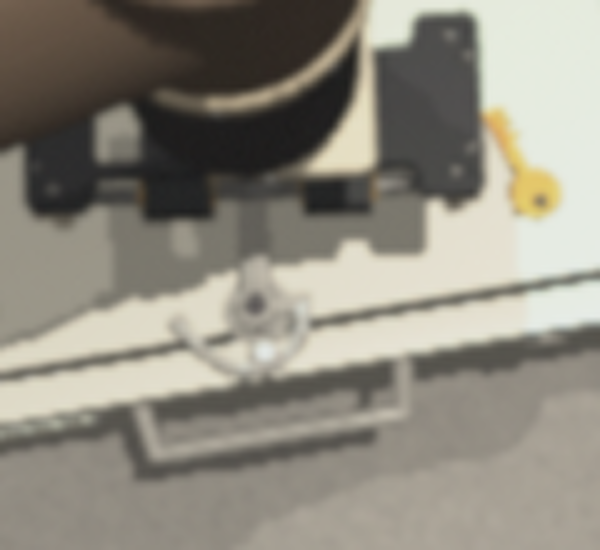

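View pics/s11.png

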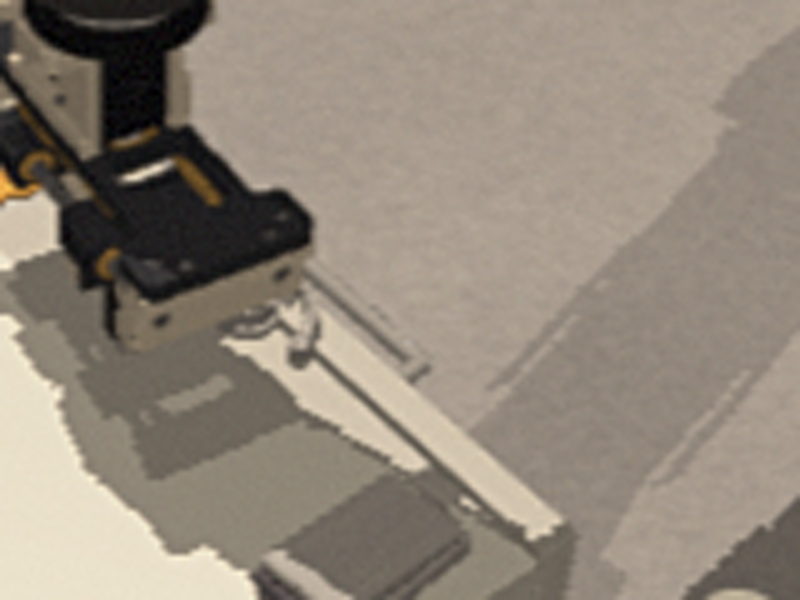

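The top view shows the stud head (crop 263,350) held inside the curved slot. The force eased only because the tool paused, so I'll go on turning.

```bash
F='from h import *
ft()'
python3 -m pendant '[[0.0004,-0.0032,0,0,0,0.05,-0.3],[0.0009,-0.0065,0,0,0,0.1,-0.3]]' >/dev/null; python3 -c "$F"
python3 -m pendant '[[0.0004,-0.0032,0,0,0,0.05,-0.3],[0.0009,-0.0065,0,0,0,0.1,-0.3]]' >/dev/null; python3 -c "$F"
```

```text
22.38 [0.6702 0.045  0.1599] [1.799e+02 1.000e-01 1.755e+02] F [0.8  4.76 0.16] op 0.0308
toolcam 1.971 tang lead mm 5.3 rad mm 66.1 resist 4.81 radial F 0.42
22.62 [0.6688 0.0386 0.1599] [1.799e+02 1.000e-01 1.698e+02] F [1.54 3.82 0.36] op 0.0309
toolcam 2.071 tang lead mm 5.3 rad mm 66.1 resist 4.03 radial F 0.84
```

```bash
F='from h import *
ft()'
python3 -m pendant '[[0.0004,-0.0032,0,0,0,0.05,-0.3],[0.0009,-0.0065,0,0,0,0.1,-0.3]]' >/dev/null; python3 -c "$F"
```

```text
22.88 [0.6668 0.0324 0.1599] [1.799e+02 1.000e-01 1.640e+02] F [1.88 5.37 0.27] op 0.0308
toolcam 2.171 tang lead mm 5.2 rad mm 66.1 resist 5.68 radial F 0.33
```

```bash
F='from h import *
ft()'
python3 -m pendant '[[0.0004,-0.0032,0,0,0,0.05,-0.3],[0.0009,-0.0065,0,0,0,0.1,-0.3]]' >/dev/null; python3 -c "$F"
```

```text
23.12 [0.6642 0.0263 0.1599] [1.799e+02 1.000e-01 1.583e+02] F [2.17 4.65 0.37] op 0.0308
toolcam 2.271 tang lead mm 5.1 rad mm 66.0 resist 5.13 radial F 0.3
```

```bash
F='from h import *
ft()'
python3 -m pendant '[[0.0004,-0.0032,0,0,0,0.05,-0.3],[0.0009,-0.0065,0,0,0,0.1,-0.3]]' >/dev/null; python3 -c "$F"
```

```text
23.38 [0.661  0.0206 0.1599] [1.799e+02 1.000e-01 1.526e+02] F [1.19 5.6  0.66] op 0.0307
toolcam 2.371 tang lead mm 5.1 rad mm 66.0 resist 5.52 radial F -1.52
```

```bash
F='from h import *
ft()'
python3 -m pendant '[[0.0004,-0.0032,0,0,0,0.05,-0.3],[0.0009,-0.0065,0,0,0,0.1,-0.3]]' >/dev/null; python3 -c "$F"
```

```text
23.62 [0.6572 0.0153 0.1598] [179.9   0.  146.9] F [1.63 5.02 0.42] op 0.031
toolcam 2.471 tang lead mm 5.0 rad mm 65.9 resist 5.09 radial F -1.38
```

```bash
F='from h import *
ft()'
python3 -m pendant '[[0.0004,-0.0032,0,0,0,0.05,-0.3],[0.0009,-0.0065,0,0,0,0.1,-0.3]]' >/dev/null; python3 -c "$F"
```

```text
23.88 [0.653  0.0105 0.1599] [179.9   0.  141.1] F [1.84 5.85 0.08] op 0.0309
toolcam 2.571 tang lead mm 4.7 rad mm 65.9 resist 5.71 radial F -2.24
```

```bash
F='from h import *
ft()'
python3 -m pendant '[[0.0002,-0.0016,0,0,0,0.025,-0.3],[0.0004,-0.0032,0,0,0,0.05,-0.3]]' >/dev/null; python3 -c "$F"
```

```text
24.12 [0.6506 0.008  0.1598] [179.9   0.  138.3] F [ 3.06  5.33 -0.94] op 0.0307
toolcam 2.62 tang lead mm 5.0 rad mm 65.8 resist 6.01 radial F -1.26
```

```bash
F='from h import *
ft()'
python3 -m pendant '[[0.0002,-0.0016,0,0,0,0.025,-0.3],[0.0004,-0.0032,0,0,0,0.05,-0.3]]' >/dev/null; python3 -c "$F"
```

```text
24.38 [0.6484 0.0062 0.1598] [179.9   0.  135.4] F [ 3.03  5.96 -0.21] op 0.0309
toolcam 2.67 tang lead mm 4.5 rad mm 65.7 resist 6.37 radial F -2.02
```

```bash
F='from h import *
ft()'
python3 -m pendant '[[0.0002,-0.0016,0,0,0,0.025,-0.3],[0.0004,-0.0032,0,0,0,0.05,-0.3]]' >/dev/null; python3 -c "$F"
```

```text
24.62 [0.646  0.0043 0.1598] [179.8   0.  132.6] F [ 3.24  5.96 -0.92] op 0.031
toolcam 2.72 tang lead mm 4.2 rad mm 65.7 resist 6.42 radial F -2.2
```

```bash
F='from h import *
ft()'
python3 -m pendant '[[0.0002,-0.0016,0,0,0,0.025,-0.3],[0.0004,-0.0032,0,0,0,0.05,-0.3]]' >/dev/null; python3 -c "$F"
```

```text
24.88 [0.6432 0.0021 0.1598] [179.9   0.  129.7] F [ 3.15  6.35 -0.53] op 0.0307
toolcam 2.77 tang lead mm 4.5 rad mm 65.6 resist 6.48 radial F -2.87
```

```bash
F='from h import *
ft()'
python3 -m pendant '[[0.0002,-0.0016,0,0,0,0.025,-0.3],[0.0004,-0.0032,0,0,0,0.05,-0.3]]' >/dev/null; python3 -c "$F"
```

```text
25.12 [0.6413 0.0011 0.1599] [179.8   0.  126.9] F [ 7.21 10.26 -2.61] op 0.0307
toolcam 2.82 tang lead mm 3.3 rad mm 65.5 resist 11.92 radial F -3.88
```

Run:
```python
from h import *
s=snapshot("top"); crop(s,190,120,310,230,5,"t12.png"); ft()
s=snapshot("scene"); crop(s,200,120,360,240,5,"s12.png")
ft(); print(ctrl.get_obs()["moment"],ctrl.get_obs()["joint_pos"])
```

```text
25.18 [0.6408 0.0007 0.1599] [179.8   0.  126.8] F [ 3.8   5.64 -0.2 ] op 0.0306
toolcam 2.821 tang lead mm 4.0 rad mm 65.5 resist 6.42 radial F -2.24
25.23 [6.405e-01 4.000e-04 1.599e-01] [179.9   0.  126.9] F [ 3.36  3.7  -0.09] op 0.0307
toolcam 2.82 tang lead mm 4.4 rad mm 65.6 resist 4.9 radial F -0.95
[ 1.67177827 -1.2846572   0.0260541 ] [ 1.74468938e+01  1.99885663e+01 -9.21213467e+00 -1.69850595e-02
 -6.06660278e+01 -1.60578286e+02]
```

View pics/t12.png

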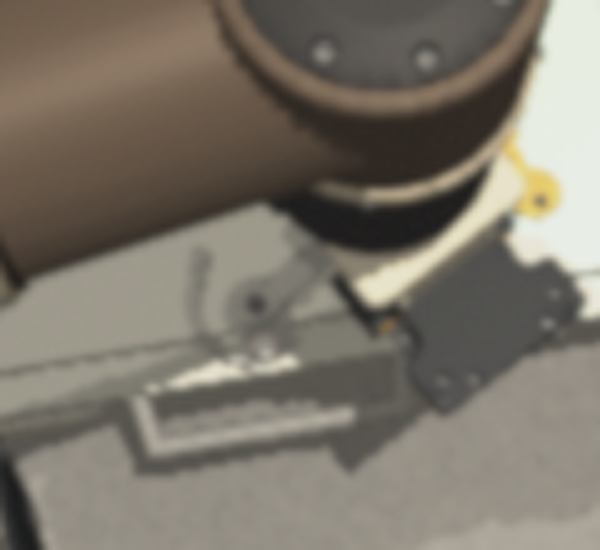

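View pics/s12.png

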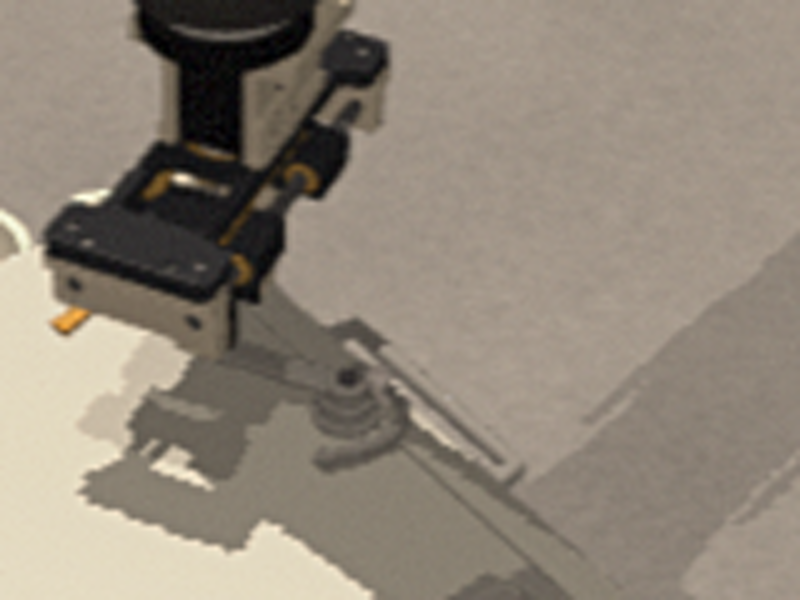

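The 11.9 N was a brief stick: it read 6.4 N and then 4.9 N a moment later without further command. From here I'll take single fine rows.

```bash
F='from h import *
ft()'
python3 -m pendant '[[0.0001,-0.0006,0,0,0,0.01,-0.3]]' >/dev/null; python3 -c "$F"
python3 -m pendant '[[0.0001,-0.0006,0,0,0,0.01,-0.3]]' >/dev/null; python3 -c "$F"
```

```text
25.35 [ 0.6399 -0.      0.1599] [179.9   0.  126.3] F [ 3.82  5.44 -1.29] op 0.0307
toolcam 2.83 tang lead mm 4.5 rad mm 65.6 resist 6.3 radial F -2.12
25.48 [ 6.395e-01 -2.000e-04  1.599e-01] [179.9   0.  125.7] F [ 4.09  6.5  -0.13] op 0.0309
toolcam 2.84 tang lead mm 4.3 rad mm 65.6 resist 7.12 radial F -2.89
```

```bash
F='from h import *
ft()'
python3 -m pendant '[[0.0001,-0.0006,0,0,0,0.01,-0.3]]' >/dev/null; python3 -c "$F"
python3 -m pendant '[[0.0001,-0.0006,0,0,0,0.01,-0.3]]' >/dev/null; python3 -c "$F"
```

```text
25.6 [ 6.391e-01 -4.000e-04  1.599e-01] [179.8   0.  125.2] F [ 5.03  4.83 -2.09] op 0.0309
toolcam 2.85 tang lead mm 4.0 rad mm 65.6 resist 6.9 radial F -1.05
25.73 [ 6.388e-01 -5.000e-04  1.599e-01] [179.8   0.  124.6] F [ 4.91  5.82 -1.75] op 0.0304
toolcam 2.86 tang lead mm 3.7 rad mm 65.5 resist 7.34 radial F -2.0
```

```bash
F='from h import *
ft()'
python3 -m pendant '[[0.0001,-0.0006,0,0,0,0.01,-0.3]]' >/dev/null; python3 -c "$F"
python3 -m pendant '[[0.0001,-0.0006,0,0,0,0.01,-0.3]]' >/dev/null; python3 -c "$F"
```

```text
25.85 [ 6.385e-01 -6.000e-04  1.599e-01] [179.8   0.  124. ] F [ 6.36  6.84 -3.74] op 0.0304
toolcam 2.87 tang lead mm 3.4 rad mm 65.4 resist 9.1 radial F -2.11
25.98 [ 0.6382 -0.0007  0.1599] [179.8   0.  123.4] F [ 7.16  8.03 -2.64] op 0.0306
toolcam 2.88 tang lead mm 3.0 rad mm 65.4 resist 10.4 radial F -2.75
```

```bash
F='from h import *
ft()'
python3 -m pendant '[[0.0001,-0.0006,0,0,0,0.01,-0.3]]' >/dev/null; python3 -c "$F"
python3 -m pendant '[[0.0001,-0.0006,0,0,0,0.01,-0.3]]' >/dev/null; python3 -c "$F"
```

```text
26.1 [ 0.637  -0.0015  0.1599] [179.9   0.  122.9] F [ 4.39  4.29 -1.19] op 0.0307
toolcam 2.89 tang lead mm 3.8 rad mm 65.4 resist 6.01 radial F -1.22
26.23 [ 0.6364 -0.0019  0.1599] [179.9   0.  122.3] F [ 4.99  4.04 -1.46] op 0.0305
toolcam 2.9 tang lead mm 3.9 rad mm 65.5 resist 6.38 radial F -0.74
```

```bash
F='from h import *
ft()'
python3 -m pendant '[[0.0001,-0.0006,0,0,0,0.01,-0.3]]' >/dev/null; python3 -c "$F"
python3 -m pendant '[[0.0001,-0.0006,0,0,0,0.01,-0.3]]' >/dev/null; python3 -c "$F"
```

```text
26.35 [ 0.6359 -0.0021  0.16  ] [179.8   0.  121.7] F [ 5.23  5.04 -1.45] op 0.0306
toolcam 2.91 tang lead mm 3.7 rad mm 65.4 resist 7.1 radial F -1.53
26.48 [ 0.6356 -0.0022  0.16  ] [179.8   0.  121.1] F [ 6.5   5.19 -1.15] op 0.0305
toolcam 2.92 tang lead mm 3.4 rad mm 65.4 resist 8.25 radial F -1.08
```

```bash
F='from h import *
ft()'
python3 -m pendant '[[0,0,0,0,0,0,-0.3]]' >/dev/null; python3 -c "$F"
```

```text
26.6 [ 0.6356 -0.0022  0.16  ] [179.8   0.  121.2] F [ 5.24  6.15 -1.34] op 0.0306
toolcam 2.919 tang lead mm 3.5 rad mm 65.4 resist 7.67 radial F -2.55
```

```bash
F='from h import *
ft()'
python3 -m pendant '[[0,-0.0006,0,0,0,0,-0.3]]' >/dev/null; python3 -c "$F"
python3 -m pendant '[[0,-0.0006,0,0,0,0,-0.3]]' >/dev/null; python3 -c "$F"
```

```text
26.73 [ 0.6353 -0.0024  0.16  ] [179.8   0.  121.2] F [ 7.4   5.49 -1.98] op 0.0307
toolcam 2.919 tang lead mm 3.8 rad mm 65.4 resist 9.17 radial F -0.87
26.85 [ 0.6351 -0.0027  0.16  ] [1.798e+02 1.000e-01 1.212e+02] F [ 7.41  6.15 -2.01] op 0.0311
toolcam 2.919 tang lead mm 4.1 rad mm 65.5 resist 9.52 radial F -1.43
```

```bash
F='from h import *
ft()'
python3 -m pendant '[[0,-0.0006,0,0,0,0,-0.3]]' >/dev/null; python3 -c "$F"
```

```text
26.98 [ 0.6348 -0.0028  0.16  ] [1.797e+02 1.000e-01 1.212e+02] F [ 8.41  5.43 -5.02] op 0.0308
toolcam 2.919 tang lead mm 4.4 rad mm 65.5 resist 10.0 radial F -0.29
```

```bash
F='from h import *
ft()'
python3 -m pendant '[[0,0,0,0,0,0,-0.3]]' >/dev/null; python3 -c "$F"
python3 -m pendant '[[0,0,0,0,0,0,-0.3]]' >/dev/null; python3 -c "$F"
python3 -m pendant '[[0,0,0,0,0,0,-0.3],[0,0,0,0,0,0,-0.3],[0,0,0,0,0,0,-0.3]]' >/dev/null; python3 -c "$F"
```

```text
27.1 [ 0.6348 -0.0028  0.16  ] [1.797e+02 1.000e-01 1.212e+02] F [ 8.37  5.17 -3.46] op 0.0306
toolcam 2.919 tang lead mm 4.4 rad mm 65.5 resist 9.84 radial F -0.09
27.23 [ 0.6348 -0.0028  0.16  ] [1.797e+02 1.000e-01 1.212e+02] F [ 7.39  5.54 -3.97] op 0.0305
toolcam 2.919 tang lead mm 4.4 rad mm 65.5 resist 9.19 radial F -0.92
27.6 [ 0.6348 -0.0028  0.16  ] [1.797e+02 1.000e-01 1.212e+02] F [ 8.79  5.55 -3.76] op 0.0302
toolcam 2.919 tang lead mm 4.4 rad mm 65.5 resist 10.4 radial F -0.2
```

```bash
F='from h import *
ft()'
python3 -m pendant '[[0,-0.0004,0,0,0,0,-0.3]]' >/dev/null; python3 -c "$F"
python3 -m pendant '[[0,0,0,0,0,0,-0.3]]' >/dev/null; python3 -c "$F"
```

```text
27.73 [ 0.6347 -0.003   0.16  ] [1.797e+02 1.000e-01 1.212e+02] F [ 9.31  5.91 -3.71] op 0.031
toolcam 2.919 tang lead mm 4.6 rad mm 65.5 resist 11.02 radial F -0.24
27.85 [ 0.6346 -0.003   0.16  ] [1.797e+02 1.000e-01 1.212e+02] F [ 8.21  5.57 -3.6 ] op 0.0307
toolcam 2.919 tang lead mm 4.7 rad mm 65.5 resist 9.91 radial F -0.52
```

```bash
F='from h import *
ft()'
python3 -m pendant '[[0,-0.0004,0,0,0,0,-0.3]]' >/dev/null; python3 -c "$F"
python3 -m pendant '[[0,0,0,0,0,0,-0.3]]' >/dev/null; python3 -c "$F"
python3 - <<'E'
from h import *
s=snapshot("top"); crop(s,190,120,310,230,5,"t13.png")
E
```

```text
27.98 [ 0.6345 -0.0031  0.16  ] [1.797e+02 1.000e-01 1.212e+02] F [ 9.56  6.33 -4.9 ] op 0.0306
toolcam 2.919 tang lead mm 4.9 rad mm 65.6 resist 11.45 radial F -0.47
28.1 [ 0.6345 -0.0031  0.16  ] [1.797e+02 1.000e-01 1.212e+02] F [ 9.49  5.15 -4.97] op 0.0311
toolcam 2.919 tang lead mm 4.8 rad mm 65.6 resist 10.78 radial F 0.51
```

View pics/t13.png

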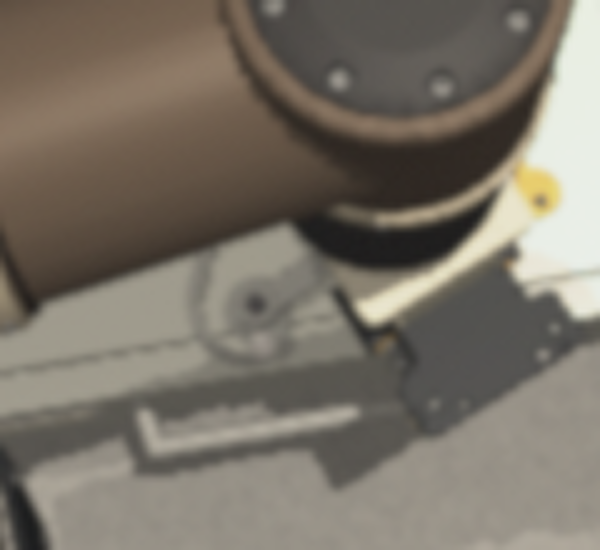

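The sustained force is about 10.5 N with no movement. I'll back off to read the force bias and the knob's free contact position, which tells me its true angle.

```bash
F='from h import *
ft()'
for i in 1 2; do python3 -m pendant '[[0,0.0015,0,0,0,0,-0.3],[0,0.0015,0,0,0,0,-0.3]]' >/dev/null; python3 -c "$F"; done
python3 -m pendant '[[0,0.0015,0,0,0,0,-0.3],[0,0.0015,0,0,0,0,-0.3]]' >/dev/null; python3 -c "$F"
python3 -m pendant '[[0,0.0015,0,0,0,0,-0.3],[0,0.0015,0,0,0,0,-0.3]]' >/dev/null; python3 -c "$F"
```

```text
28.4 [ 0.6347 -0.003   0.16  ] [1.798e+02 1.000e-01 1.212e+02] F [ 5.95  4.57 -1.9 ] op 0.031
toolcam 2.919 tang lead mm 4.6 rad mm 65.6 resist 7.46 radial F -0.83
28.65 [ 0.6351 -0.0026  0.1599] [179.9   0.  121.1] F [ 3.73  2.8  -0.38] op 0.0306
toolcam 2.92 tang lead mm 4.0 rad mm 65.5 resist 4.64 radial F -0.47
28.9 [ 0.6356 -0.0023  0.1597] [-180.     0.   121.1] F [1.89 2.44 1.77] op 0.0306
toolcam 2.921 tang lead mm 3.4 rad mm 65.4 resist 2.88 radial F -1.11
29.15 [ 0.6361 -0.0017  0.1591] [-179.9   -0.   121.1] F [-0.47 -0.19  0.03] op 0.0306
toolcam 2.921 tang lead mm 2.6 rad mm 65.2 resist -0.5 radial F -0.08
```

```bash
F='from h import *
ft()'
python3 -m pendant '[[0,-0.0015,0,0,0,0,-0.3],[0,-0.003,0,0,0,0,-0.3],[0,-0.0045,0,0,0,0,-0.3]]' >/dev/null; python3 -c "$F"
python3 -m pendant '[[0,-0.001,0,0,0,0,-0.3]]' >/dev/null; python3 -c "$F"
python3 -m pendant '[[0,-0.0006,0,0,0,0,-0.3]]' >/dev/null; python3 -c "$F"
```

```text
29.52 [ 0.635  -0.0026  0.1593] [179.8   0.  121.1] F [10.9   3.93 -7.79] op 0.0304
toolcam 2.92 tang lead mm 4.1 rad mm 65.4 resist 11.37 radial F 2.27
29.65 [ 0.6346 -0.0029  0.1593] [179.7   0.  121.1] F [12.    3.57 -8.4 ] op 0.0304
toolcam 2.92 tang lead mm 4.6 rad mm 65.5 resist 12.12 radial F 3.14
29.77 [ 0.6344 -0.0031  0.1593] [1.797e+02 1.000e-01 1.211e+02] F [12.63  4.41 -7.77] op 0.0311
toolcam 2.92 tang lead mm 4.9 rad mm 65.5 resist 13.09 radial F 2.76
```

```bash
F='from h import *
ft()'
python3 -m pendant '[[0,0,0,0,0,0,-0.3]]' >/dev/null; python3 -c "$F"
python3 -m pendant '[[0,0,0,0,0,0,-0.3],[0,0,0,0,0,0,-0.3]]' >/dev/null; python3 -c "$F"
```

```text
29.9 [ 0.6344 -0.0031  0.1593] [1.797e+02 1.000e-01 1.211e+02] F [11.55  3.16 -8.82] op 0.0307
toolcam 2.92 tang lead mm 4.9 rad mm 65.5 resist 11.52 radial F 3.26
30.15 [ 0.6344 -0.0032  0.1593] [1.797e+02 1.000e-01 1.211e+02] F [11.43  4.24 -7.57] op 0.0309
toolcam 2.92 tang lead mm 4.9 rad mm 65.6 resist 11.98 radial F 2.28
```

It holds about 12 N without creeping, which is past the firm band, so I won't push harder. I'll unload, lift off and look.

```bash
python3 -m pendant '[[0,0.002,0,0,0,0,-0.3],[0,0.004,0,0,0,0,-0.3],[0,0.006,0,0,0,0,-0.3],[0,0.008,0,0,0,0,-0.3],[0,0.009,0,0,0,0,-0.3],[0,0.009,0,0,0,0,-0.3]]'
python3 -c "
from h import *
ft()"
python3 -m pendant '[[0,0,-0.01,0,0,0,-0.3],[0,0,-0.025,0,0,0,-0.3],[0,0,-0.05,0,0,0,-0.3],[0,0,-0.08,0,0,0,-0.3],[-0.04,0,-0.11,0,0,0,-0.3],[-0.09,0,-0.14,0,0,0,-0.3],[-0.14,0,-0.16,0,0,0,-0.3],[-0.14,0,-0.16,0,0,0,-0.3]]'
python3 - <<'E'
from h import *
st()
s=snapshot("top"); crop(s,190,120,310,230,6,"t14.png"); s=snapshot("scene"); crop(s,220,150,360,260,5.5,"s14.png")
E
```

```text
clock: 30.9
tool_pos: [0.6393, 0.0001, 0.1596]
orientation: [-180.0, -0.0, 121.1]
force: [0.3, 0.4, 0.7]
opening: 0.0307
30.9 [6.393e-01 1.000e-04 1.596e-01] [-180.    -0.   121.1] F [0.25 0.41 0.67] op 0.0307
toolcam 2.921 tang lead mm -1.0 rad mm 65.3 resist 0.43 radial F -0.22
clock: 31.9
tool_pos: [0.7132, -0.123, 0.3218]
orientation: [179.9, 0.1, 120.9]
force: [-0.2, 0.1, 0.3]
opening: 0.0309
31.9 [ 0.7132 -0.123   0.3218] [1.799e+02 1.000e-01 1.209e+02] F [-0.24  0.14  0.32] op 0.0309
```

View pics/t14.png

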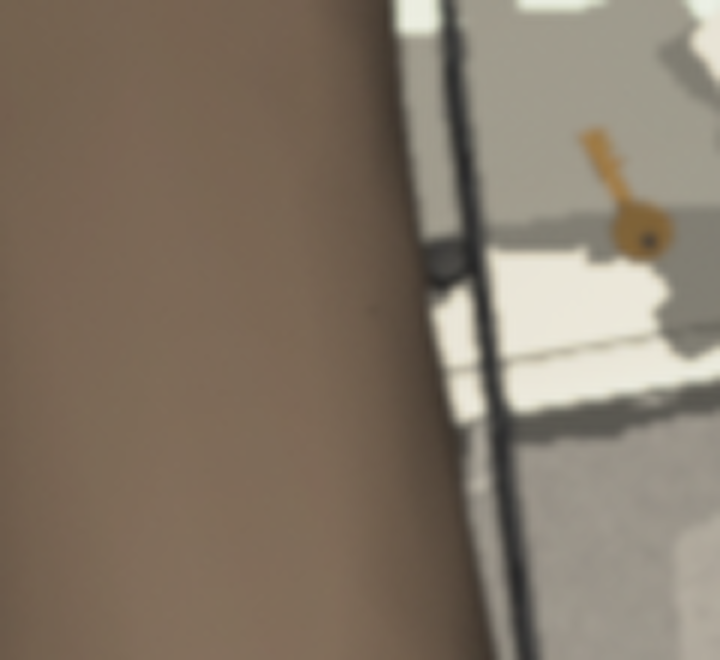

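View pics/s14.png

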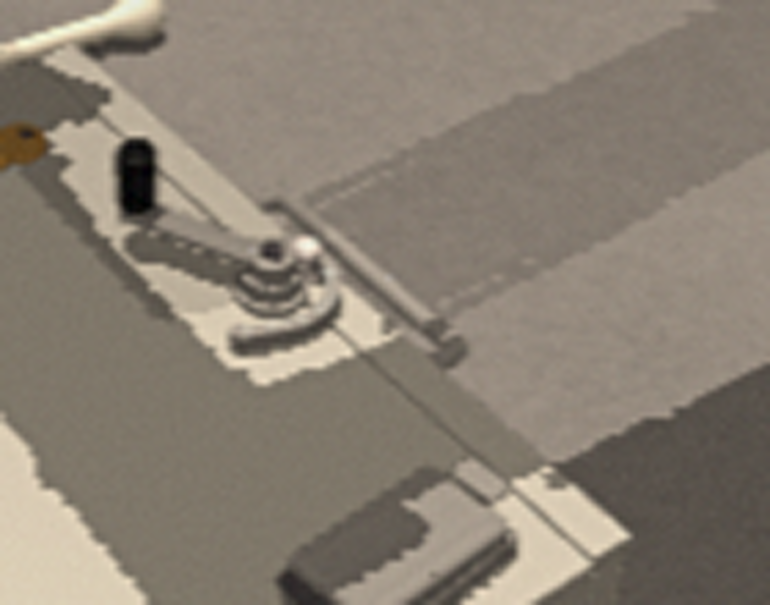

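Run:
```python
from h import *
sc=snapshot("scene"); s=snapshot("top")
for n,p,z in(("knobtop",(137,150),.182),("knobbot",(136,212),.152),("hub",(271,247),.15),("stud",(306,244),.148)):
    k=onz(sc,220+p[0]/5.5,150+p[1]/5.5,z); d=k[:2]-PIV; a=np.degrees(np.arctan2(d[1],d[0])); print(n,k.round(4),np.linalg.norm(d).round(4),"cam",np.radians(100+YAW-a)%6.283)
k=onz(s,190+445/6,120+262/6,.182); d=k[:2]-PIV; a=np.degrees(np.arctan2(d[1],d[0])); print("top",k,np.linalg.norm(d),np.radians(100+YAW-a))
for c in (2.7,2.8,2.85,2.9,3): print(c,knob(c)[0], proj(sc,[*knob(c)[0],.182]),proj(s,[*knob(c)[0],.182]))
```

```text
knobtop [0.6419 0.0025 0.182 ] 0.0648 cam 2.851141705694209
knobbot [0.645  0.0072 0.152 ] 0.0629 cam 2.7684925612293965
hub [0.6038 0.0509 0.15  ] 0.0047 cam 3.6568493924374272
stud [0.5887 0.0543 0.148 ] 0.0161 cam 4.960781127885505
top [0.63971533 0.00064547 0.182     ] 0.06507759275913538 2.895128781577934
2.7 [0.6496331  0.00853175] [243.13772885 179.83299049] [260.60000925 159.45297425]
2.8 [0.64471962 0.00428057] [244.19285321 178.09840329] [262.51720551 161.53568379]
2.85 [0.6421097  0.00234443] [244.81400877 177.26431185] [263.39492358 162.64631904]
2.9 [6.39406278e-01 5.41158724e-04] [245.4951361  176.45480374] [264.2157128  163.79958013]
3 [ 0.63374616 -0.00264912] [247.02937749 174.91641976] [265.67828668 166.22263763]
```

The knob triangulates to cam ≈ 2.85–2.89. That agrees with feel: climbing from about 2.73, then stalled at 10–12 N. I'll clear the view for a last check of the front and the bystanders.

```bash
python3 -m pendant '[[-0.02,-0.012,0,0,0,0,-0.3],[-0.045,-0.027,0,0,0,0,-0.3],[-0.07,-0.042,0,0,0,0,-0.3],[-0.095,-0.057,0,0,0,0,-0.3],[-0.12,-0.072,0,0,0,0,-0.3],[-0.145,-0.087,0,0,0,0,-0.3],[-0.17,-0.103,0,0,0,0,-0.3],[-0.19,-0.115,0,0,0,0,-0.3],[-0.19,-0.115,0,0,0,0,-0.3]]'
python3 - <<'E'
from h import *
st()
s=snapshot("top"); cv2.imwrite("pics/top15.png",s["image"]); crop(s,190,130,320,230,6,"t15.png"); s=snapshot("scene"); cv2.imwrite("pics/scene15.png",s["image"])
a=cv2.imread("pics/top0.png");cv2.imwrite("pics/cmp.png",np.hstack([a[90:270,100:400],s["image"][0:1,0:1].repeat(180,0).repeat(4,1),cv2.imread("pics/top15.png")[90:270,100:400]]))
E
```

```text
clock: 33.22
tool_pos: [0.7108, -0.3435, 0.319]
orientation: [-180.0, -0.0, 121.0]
force: [-0.2, -0.2, -0.2]
opening: 0.0308
33.23 [ 0.7108 -0.3435  0.319 ] [-180.   -0.  121.] F [-0.25 -0.16 -0.18] op 0.0308
```

View pics/t15.png

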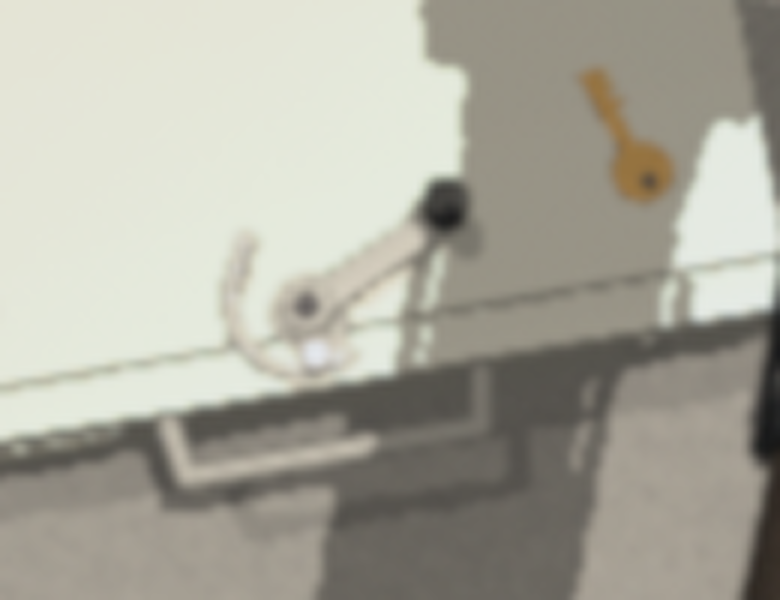

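View pics/cmp.png

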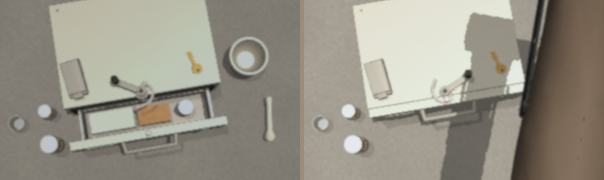

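View pics/scene15.png

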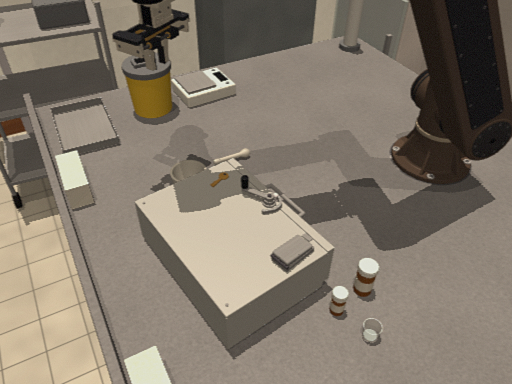

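Run:
```python
from h import *
s=snapshot("top"); C=rot([0,0,YAW])[:2,:2]
for n,p,z in(("knob",(445,200),.182),("hub",(306,305),.15),("stud",(315,353),.148)):
    k=onz(s,190+p[0]/6,130+p[1]/6,z); d=k[:2]-PIV; a=np.degrees(np.arctan2(d[1],d[0])); print(n,k.round(4),"local to pivot",(C.T@d).round(4),"cam",round(np.radians(100+YAW-a),3))
print(ctrl.close_job())
```

```text
knob [6.405e-01 6.000e-04 1.820e-01] local to pivot [ 0.0274 -0.0595] cam 2.885
hub [0.6062 0.0553 0.15  ] local to pivot [ 0.0015 -0.0004] cam 1.995
stud [0.5875 0.0522 0.148 ] local to pivot [-0.0175 -0.0007] cam 4.847
the job is handed in; nothing more can be done
None
```

I've handed the job in with the drawer shut and the cam lever turned to about 2.87 rad. I could not measure the pull on the stud directly.

**What I did:**
- I swung the lever to its open stop, felt at about 6 N.
- I pushed the drawer home by its handle. The force peaked at about 9 N on the seal.
- I turned the lever clockwise with the fingers loosely around the knob, then unloaded and lifted clear. The tool force read near zero afterwards.

**Last checks:**
- **Lever:** the cameras put the cam at 2.85 to 2.89 rad.
- **Stud:** it is inside the slot, about 17 to 19 mm ahead of the pivot.
- **Front:** only a thin even gap line is left.
- **Bystanders:** both bottles, the cup, the splitter and the key look unmoved in the last top view. The arm hid the mortar and pestle from above. The scene camera shows them standing where they were, by eye.

**What did not agree:**
- **Uneven force:** near the end the knob stuck and slipped, with peaks of 10 to 12 N dropping to about 5 to 6 N.
- **Over the limit:** in the last push the knob force briefly read about 13 N and held at about 12 N, with no visible movement. That is above the 11 N strain mark, so I stopped.
- **Pull on the stud:** I judge it firm from the force stalling at 10 to 12 N, about 0.13 rad after it began to climb.

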